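Unclamp a dried glue-up and lay it on the bead board

ROBOT

A 6-joint arm with a two-finger parallel gripper is mounted at the origin on the work surface; the furniture and walls round the work are solid. World frame = base frame: x ahead of the robot, y to its left, z up, the work surface at z = 0. Lengths are in mm, angles in rad, forces in N, time in s.
With the tool pointing down it reaches from about 250 to 800 mm from the base axis. Payload 3.9 kg.
Tool frame: the origin (TCP) lies midway between the tips of the shut fingers; the grasp point (between the pads) lies 19 mm behind it (r.grip_point_offset is the distance from the TCP to the grasp point, in mm); z points along the fingers, y is the line along which they close (so a half turn about z gives the same grasp; the last joint's range is limited). The gripper opens to 85 mm and grips with 20 to 120 N. Pads are 22 mm wide; open, the fingers measure 114 mm over their backs; the gripper's body (76 mm by 85 mm) begins 54 mm behind the grasp point. The pads swing forward as they close: fully open they stand 13 mm farther back than shut.
Start: joints at [-1.111, 0.26, -0.138, 1.173, 0, 1.571], TCP at [232.973, -470.467, 231.304] pointing down, gripper open.
Joint ranges: [-2.78, 2.78], [-0.83, 1.72], [-1.28, 1.37], [-1.9, 2.12], [-1.57, 1.48], [-3.14, 3.14]. Speed limits (rad/s): [2.57, 2.57, 3.14, 3.14, 3.14, 3.14].

INTERFACE

Orientations are given as a rotation vector (axis times angle).
In Python, from cell import r gives the robot as it stands. The module is installed in compiled form; this text tells all that it offers.
- The arm moves only by the shell command python3 -m jog 'ROWS' [OPENING]. ROWS is JSON, a list of rows, each an object of numbers: "x", "y", "z": the shift along the tool's x, y, z in cm; "wx", "wy", "wz": the turn, a rotation vector about the tool's x, y, z in degrees. A call has 1 to 20 rows; each row shifts and turns the commanded pose from where the row before left it, along the tool's axes as they then stand; what a row does not reach is not made up. A row lasts 1/12 s, in which the tool goes at most 41.7 mm and 7.16 degrees, less where a joint would pass 70% of its speed; a pose out of reach is approached as far as the arm can. A call with a gripper value outside its range is refused whole. OPENING is the closure, from 0 (fully open) to 1 (shut), set as the call begins (- or left out, the last holds). The fingers move at their own pace and stop on an object; the grip force is fixed at half the most. Time passes only in rows, so rows that do not move let the fingers close. It gives the time, the measured TCP pose, the force, the opening and the grip force at its end, in the units of the state.
- r.sense(): the state, without advancing time (a new reading comes with each control period).
- r.get_image(name): name is "side" or "top" or "wrist"; returns a dict with "frame" (480x640x3 uint8, blue, green, red), "fovy" (degrees; the focal length in pixels is half the picture's height over the tangent of half this angle, whatever the lens; pixels are square), "cx", "cy" (the principal point, pixels), "world_from_camera" (4x4, takes a point from camera to world coordinates); the wrist camera has in their place "mount" (4x4, takes a point from camera to tool coordinates, whose origin is the TCP and whose axes are the flange's). Camera axes: x right, y down, z forward; pixel columns grow to the right and rows downward; lengths in mm; the calibration is good to about 2 mm. The wrist camera is an equidistant fisheye: a pixel r from the principal point sees the ray r / f radians off the axis. A picture is of the moment at which its call begins: read the wrist's pose just before it. There is no depth.
- r.close_job(): hands the job in; it is judged then, once.
The state is a dict: "t": time; "q": joint angles; "qd": joint speeds; "joint_torque": joint torques, N m; "tool_pos": TCP position; "tool_rot": TCP orientation; "ft_force": force on the tool from outside, world axes, zero at the start; "moment": the same for the moment, N m; "width": finger opening in mm; "gripper_force": force on a finger pad.
Only numpy, scipy, OpenCV 4.12 (cv2) and the standard library are available. Lean on these libraries where they do the work, as an engineer would, in place of code of your own. Each camera call takes 0.05 s, during which the arm holds its last target. There are 200 camera calls.

TASK

The laminated wood blank in the bench clamp has dried. Squeeze the two orange release buttons on the sides of the clamp's sliding jaw together and, keeping them squeezed, slide the jaw well back from the blank, about 45 mm, and leave it open. Then lift the blank out and lay it flat, same face up, wholly on the bare part of the bamboo bead board without dropping it, and leave everything else where it is.

Things in the scene. Friction and masses are not known exactly. Their poses are not given: they have to be found in the camera images.
- clamp: Fixed bench bar clamp: 241 mm long aluminium U-rail, 36 mm wide, top edges 22 mm above the table, bolted down by two dark feet. Origin on the table under the rail's middle; x runs along the rail in the direction in which the sliding jaw opens, y across it, z up. The dark fixed jaw (50 mm wide, 58 mm high) is at the -x end.
- jaw (a joint): Travel of the dark sliding jaw along the clamp's +x, m: 0 = clamped on the blank, 0.074 = fully back. Teeth in the rail lock it unless both orange buttons are pressed in; once they are, it slides with about 1.5 N.
- buttons_mid (a point): Point half-way between the two orange buttons on the jaw's +y and -y sides, 44 mm above the table; moves with the jaw; axes as the clamp's. Each button: 28 mm (along x), 32 to 55 mm above the table; 58 mm over both when free, 41 mm pressed. Jaw top 61 mm high; its 50 mm wide front plate ends 24 mm from here toward -x. Rail sides are 18 mm from the middle, so fingers can pass down beside it.
- button_left (a joint): Travel inward of the button on the clamp's +y side, m: 0 = free, 0.008 = fully pressed (about 7 N); it lets go of the rack's teeth beyond 0.003. Springs back when let go.
- button_right (a joint): The same for the button on the clamp's -y side.
- blank_mid (a point): Centre of the loose wood blank (dark, pale and red-brown strips glued together), 60 mm along its x, 50 mm along its y, 26 mm high, about 60 g. It lies across the rail, underside 22 mm above the table, its x along the clamp's x; its two y sides overhang the rail by 7 mm and are free to grasp. A sprung rubber pad on the sliding jaw holds it with about 24 N until the jaw is back.
- board: Fixed bamboo bead board with ring grooves, 215 mm (its x) by 285 mm (its y), 16 mm high; origin at the centre of its underside, z up. The bracelet lies in the sunken bead well at its -y end (y from -0.130 to -0.056 m, floor 9 mm high).
- board_face (a point): Point on the bare, grooved upper face of the bead board, 16 mm above the table, at x 12 mm, y 37 mm of the board; the bare face reaches at least 80 mm from it each way. Axes as the board's.
- bracelet: Bystander: stone bead bracelet, 68 mm, in the board's bead well; origin at the centre of its underside.
- crystal: Bystander: rough black crystal, 54x147x42 mm, at the back of the table; origin at the centre of its underside.
- dish: Bystander: octagonal glass dish with beads, 67 mm wide, 18 mm high; origin at the centre of its underside.
- wax_jar: Bystander: low white jar, 45 mm wide, 17 mm high; origin at the centre of its underside.
- wax_lid: Bystander: white screw lid, 55 mm wide, 9 mm high; origin at the centre of its underside.
There are look-alikes about, which are no part of the job. Leave any blue or purple look-alike of the part that bears blank_mid alone.

How it is judged (in metres and radians):
On the way:
1. with both buttons squeezed in, the jaw is slid at least 30 mm back while the blank is still lying in the clamp (value of joint jaw above 0.03 m and value of joint each of button_left, button_right above 0.002 m and distance of blank_mid from where it was at the start of the episode below 0.02 m), for 0.1 s.
At the end, for the whole second after the job is handed in: The jaw is left at least 30 mm back; the blank lies at rest on the bead board, its centre within 85 mm (board x) and 120 mm (board y) of the board's middle and 18 to 34 mm above the table, same face up within 0.2 rad (value of joint jaw above 0.03 m and x of blank_mid in the frame of board between -0.085 and 0.085 m and y of blank_mid in the frame of board between -0.12 and 0.12 m and z of blank_mid in the frame of board between 0.018 and 0.034 m and angle between blank_mid's own z axis and vertical below 0.2 rad and linear speed of blank below 0.02 m/s); the robot touches nothing.
It fails at once if the blank is let go in mid-air, more than about 3 cm above the board (height (world z) of blank_mid above 0.06 m and contact force between blank and anything else below 0.01 N).
It fails at once if a bystander is moved by more than 3 cm (distance of any of bracelet, crystal, dish, wax_jar, wax_lid from where it was at the start of the episode above 0.03 m).
It also fails if it takes over 48 s, if anything falls off the work surface, if the arm or the gripper's body presses on something with over 40 N, if the wrist force passes 120 N, or if a joint passes its speed limit or range.

## Working session

There is one attempt and no reset: what is moved stays moved. The work goes in short steps, Python scripts to look and compute and a shell command to move; the robot and the scene stay as the last step left them, time stands still between calls to the robot, and variables do not carry over. Pictures are saved under pics/ and viewed, at most 10 in all, crops included, and the job is handed in when it is done.

```bash
mkdir -p pics
cat > h.py <<'E'
import numpy as np, cv2
from cell import r
from scipy.spatial.transform import Rotation as R
def grab(n,f):
    s=r.sense(); im=r.get_image(n); cv2.imwrite(f'pics/{f}.png',im['frame'])
    W=im.get('world_from_camera')
    if W is None:
        T=np.eye(4);T[:3,:3]=R.from_rotvec(s['tool_rot']).as_matrix();T[:3,3]=s['tool_pos'];W=T@np.array(im['mount'])
    np.savez(f'pics/{f}.npz',W=np.array(W),c=[im['fovy'],im['cx'],im['cy'],n=='wrist'])
    return im['frame']
def ray(f,u,v):
    d=np.load(f'pics/{f}.npz');W=d['W'];fo,cx,cy,w=d['c'];F=240/np.tan(np.radians(fo/2))
    a=np.array([(u-cx)/F,(v-cy)/F,1.])
    if w:
        p=a[:2];t=np.hypot(*p);a=np.array([*(p/max(t,1e-9)*np.sin(t)),np.cos(t)])
    return W[:3,3],W[:3,:3]@a
def on(f,u,v,z):
    o,d=ray(f,u,v);return (o+d*(z-o[2])/d[2]).round(1)
E
python3 - <<'E'
from h import *
for n in("top","side","wrist"):grab(n,n+"0")
s=r.sense();print(s['t'],s['tool_pos'],s['tool_rot'],s['width'])
E
```

```text
0.15 [ 232.75622962 -470.00860032  230.66316476] [-3.05749575e+00 -7.15624763e-01  5.43562649e-04] 85.80679796760897
```

View pics/top0.png

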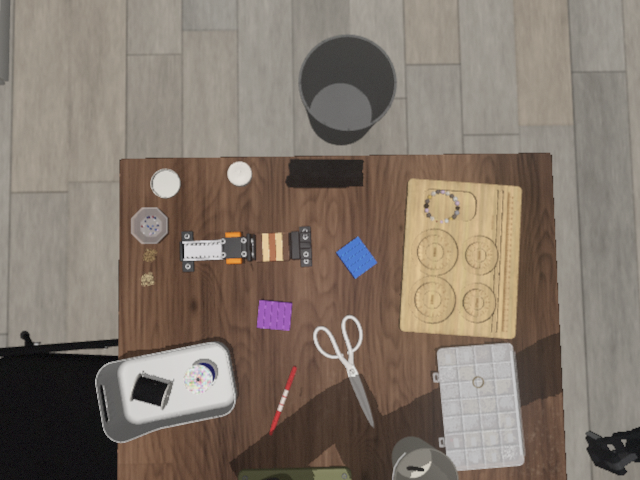

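View pics/side0.png

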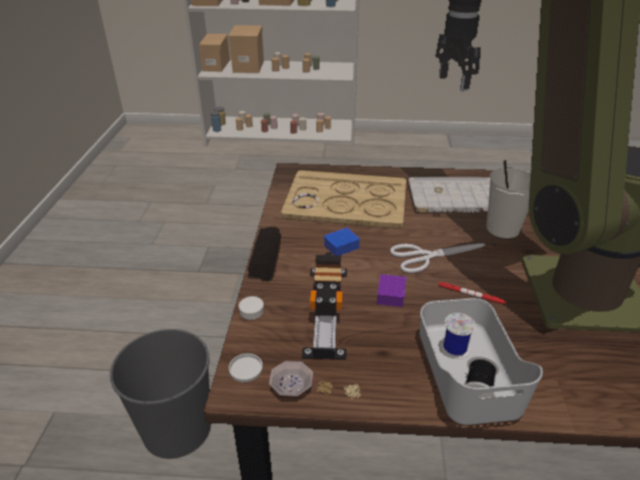

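Top view: the striped blank is at (272,247), with orange buttons at about (234,234) and (233,262). The fixed jaw is at (302,247) and the board's bare face is around (457,280). Candidates for the blank: striped wood at (272,247), blue at (357,257), purple at (275,315). I choose the striped one between the jaws; next is a crop check plus measurement.

Run:
```python
from h import *
f=cv2.imread('pics/top0.png');hsv=cv2.cvtColor(f,cv2.COLOR_BGR2HSV)
m=cv2.inRange(hsv,(8,180,150),(22,255,255));m[:220]=0;m[275:]=0;m[:,:215]=0;m[:,250:]=0
n,l,st,c=cv2.connectedComponentsWithStats(m)
for i in range(1,n):
    if st[i,4]>8: print('orange',c[i],st[i],on('top0',*c[i],50))
# board
b=cv2.inRange(hsv,(12,50,130),(28,180,255));b[:,:395]=0;b[:170]=0;b[345:]=0
cs,_=cv2.findContours(b,0,2);k=max(cs,key=cv2.contourArea);q=cv2.minAreaRect(k);print(q)
for p in cv2.boxPoints(q):print(p,on('top0',*p,16))
for u,v in((272,247),(302,230),(302,264),(188,233),(188,267)):print(u,v,on('top0',u,v,48 if u<280 and u>200 else 8))
cv2.imwrite('pics/crop.png',cv2.resize(f[215:285,170:320],None,fx=5,fy=5,interpolation=cv2.INTER_CUBIC))
```

```text
orange [232.17857143 233.66071429] [225 232  16   5  56] [527.7 105.5  50. ]
orange [233.30909091 260.70909091] [226 258  16   6  55] [479.2 103.8  50. ]
((460.60284423828125, 257.6348876953125), (116.4552001953125, 175.92076110839844), 2.4895529747009277)
[398.60947 342.983  ] [ 324.9 -193.5   16. ]
[406.25095 167.22829] [ 650.4 -216.7   16. ]
[522.5962  172.28677] [ 637.8 -435.2   16. ]
[514.9547 348.0415] [ 311.9 -407.3   16. ]
272 247 [502.8  34.6  48. ]
302 230 [536.1 -19.6   8. ]
302 264 [472.6 -18.7   8. ]
188 233 [533.7 192.9   8. ]
188 267 [470.4 193.    8. ]
```

View pics/crop.png

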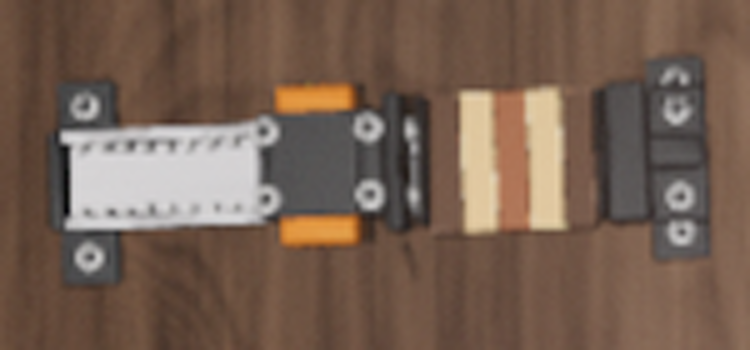

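The crop confirms the striped blank between the jaws. It also shows the buttons, jaw opening toward world +y (image left). I turn the tool to align, then travel above the buttons.

```bash
python3 -m jog '[{"wz":-6.5},{"wz":-6.5},{"wz":-6.5},{"wz":-6.5},{"wz":-6.5},{"wz":-6.5},{"wz":-6.5},{"wz":-6.5},{"wz":-6.5},{"wz":-6.0},{}]' 0
python3 -m jog '[{"x":3.6,"y":1.7},{"x":3.6,"y":1.7},{"x":3.6,"y":1.7},{"x":3.6,"y":1.7},{"x":3.6,"y":1.7},{"x":3.6,"y":1.7},{"x":3.6,"y":1.7},{"x":3.6,"y":1.7},{"x":3.6,"y":1.7},{"x":3.6,"y":1.7},{"x":3.6,"y":1.7},{"x":3.6,"y":1.7},{"x":3.6,"y":1.7},{"x":3.6,"y":1.7},{"x":3.6,"y":1.7},{"x":3.6,"y":1.7},{},{},{}]'
python3 - <<'E'
from h import *
grab('wrist','w1');s=r.sense();print(s['tool_pos'],R.from_rotvec(s['tool_rot']).as_matrix().round(3))
E
```

```text
[ 232.78952071 -470.10071061  230.76161864] [[ 0.896  0.444 -0.001]
 [ 0.444 -0.896  0.001]
 [ 0.    -0.001 -1.   ]]$[0]: bad value
$[0]: bad value
```

View pics/w1.png

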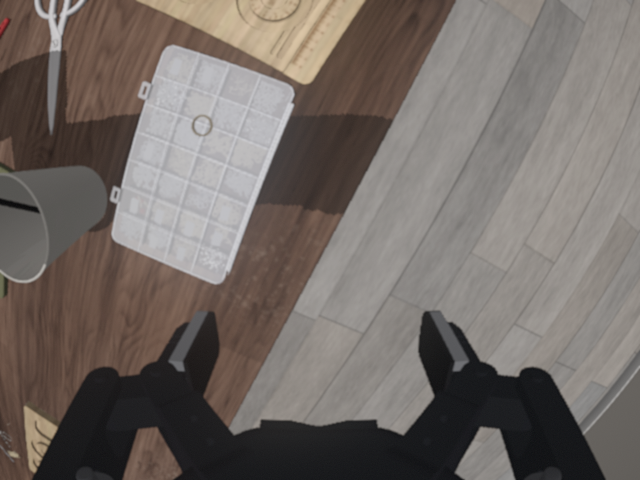

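The calls were refused and the arm has not moved. The picture only shows the start pose (grid box, open fingers at (200,350) and (440,350)). A row probably needs all six keys.

```bash
python3 -m jog '[{"x":0,"y":0,"z":0,"wx":0,"wy":0,"wz":-6.5}]' 0; python3 -m jog '[{"x":0.0,"y":0.0,"z":0.0,"wx":0.0,"wy":0.0,"wz":-6.5}]'
```

```text
t: 0.28
tool_pos: [232.8, -470.2, 230.9]
tool_rot: [-3.012, -0.891, 0.0]
ft_force: [-0.7, 0.9, 0.2]
width: 86.0
gripper_force: 0.0
t: 0.37
tool_pos: [232.9, -470.3, 231.0]
tool_rot: [-2.955, -1.065, 0.0]
ft_force: [0.2, -0.2, -0.2]
width: 85.6
gripper_force: 0.0
```

All six keys are needed. I've turned 13° so far and 51.5° remain.

```bash
python3 -m jog '[{"x":0,"y":0,"z":0,"wx":0,"wy":0,"wz":-6.5},{"x":0,"y":0,"z":0,"wx":0,"wy":0,"wz":-6.5},{"x":0,"y":0,"z":0,"wx":0,"wy":0,"wz":-6.5},{"x":0,"y":0,"z":0,"wx":0,"wy":0,"wz":-6.5},{"x":0,"y":0,"z":0,"wx":0,"wy":0,"wz":-6.5},{"x":0,"y":0,"z":0,"wx":0,"wy":0,"wz":-6.5},{"x":0,"y":0,"z":0,"wx":0,"wy":0,"wz":-6.5},{"x":0,"y":0,"z":0,"wx":0,"wy":0,"wz":-6}]'
python3 -m jog '[{"x":3.2,"y":1.5,"z":0,"wx":0,"wy":0,"wz":0},{"x":3.2,"y":1.5,"z":0,"wx":0,"wy":0,"wz":0},{"x":3.2,"y":1.5,"z":0,"wx":0,"wy":0,"wz":0},{"x":3.2,"y":1.5,"z":0,"wx":0,"wy":0,"wz":0},{"x":3.2,"y":1.5,"z":0,"wx":0,"wy":0,"wz":0},{"x":3.2,"y":1.5,"z":0,"wx":0,"wy":0,"wz":0},{"x":3.2,"y":1.5,"z":0,"wx":0,"wy":0,"wz":0},{"x":3.2,"y":1.5,"z":0,"wx":0,"wy":0,"wz":0},{"x":3.2,"y":1.5,"z":0,"wx":0,"wy":0,"wz":0},{"x":3.2,"y":1.5,"z":0,"wx":0,"wy":0,"wz":0},{"x":3.2,"y":1.5,"z":0,"wx":0,"wy":0,"wz":0},{"x":3.2,"y":1.5,"z":0,"wx":0,"wy":0,"wz":0},{"x":3.2,"y":1.5,"z":0,"wx":0,"wy":0,"wz":0},{"x":3.2,"y":1.5,"z":0,"wx":0,"wy":0,"wz":0},{"x":3.2,"y":1.5,"z":0,"wx":0,"wy":0,"wz":0},{"x":3.2,"y":1.5,"z":0,"wx":0,"wy":0,"wz":0},{"x":3.2,"y":1.5,"z":0,"wx":0,"wy":0,"wz":0},{"x":3.2,"y":1.5,"z":0,"wx":0,"wy":0,"wz":0},{"x":0,"y":0,"z":0,"wx":0,"wy":0,"wz":0},{"x":0,"y":0,"z":0,"wx":0,"wy":0,"wz":0}]'
python3 - <<'E'
from h import *
grab('wrist','w2');s=r.sense();print(s['tool_pos'],R.from_rotvec(s['tool_rot']).as_matrix().round(3))
E
```

```text
t: 1.03
tool_pos: [232.9, -470.3, 231.0]
tool_rot: [-2.198, -2.243, -0.0]
ft_force: [-0.2, -0.0, -0.1]
width: 85.4
gripper_force: 0.0
t: 2.7
tool_pos: [494.8, 110.9, 230.8]
tool_rot: [-2.201, -2.241, 0.001]
ft_force: [-0.7, 0.5, -0.2]
width: 85.0
gripper_force: 0.0
[494.04720677 109.75106195 230.8078091 ] [[-0.016  1.    -0.001]
 [ 1.     0.016 -0.001]
 [-0.001 -0.001 -1.   ]]
```

View pics/w2.png

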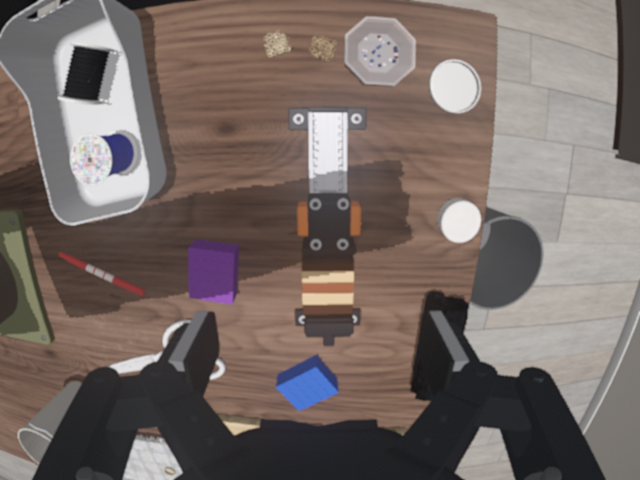

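Wrist view: buttons at about (303,219) and (355,219), blank centred at (328,288), rail vertical in the image so the yaw is good. Measuring them now.

Run:
```python
from h import *
f=cv2.imread('pics/w2.png');hsv=cv2.cvtColor(f,cv2.COLOR_BGR2HSV)
m=cv2.inRange(hsv,(4,150,100),(22,255,255));m[:195]=0;m[245:]=0;m[:,:290]=0;m[:,370:]=0
n,l,st,c=cv2.connectedComponentsWithStats(m)
for i in range(1,n):
    if st[i,4]>30:
        print(c[i],st[i],on('w2',*c[i],52))
for u,v,z in((299,119,8),(357,119,8),(301,318,8),(355,318,8),(328,288,48),(302,271,48),(353,271,48),(302,303,48),(353,303,48)):print(u,v,on('w2',u,v,z))
for u,v in((409,179),(521,185),(515,338),(401,332)):print(on('top0',u,v,16))
```

```text
[302.15300546 225.04918033] [298 213  10  23 183] [480.8  97.9  52. ]
[355.152 226.8  ] [351 216   9  19 125] [528.9  97.1  52. ]
299 119 [475.1 192.1   8. ]
357 119 [531.2 193.4   8. ]
301 318 [477.9 -26.    8. ]
355 318 [539.6 -25.1   8. ]
328 288 [506.1  33.   48. ]
302 271 [480.7  50.8  48. ]
353 271 [529.6  51.6  48. ]
302 303 [480.7  15.8  48. ]
353 303 [531.5  16.5  48. ]
[ 628.1 -221.2   16. ]
[ 613.8 -431.2   16. ]
[ 330.2 -408.1   16. ]
[ 344.7 -198.5   16. ]
```

```bash
python3 -m jog '[{"x":-0.5,"y":1.0,"z":0,"wx":0,"wy":0,"wz":0},{"x":0,"y":0,"z":2.5,"wx":0,"wy":0,"wz":0},{"x":0,"y":0,"z":2.5,"wx":0,"wy":0,"wz":0},{"x":0,"y":0,"z":2.5,"wx":0,"wy":0,"wz":0},{"x":0,"y":0,"z":2.5,"wx":0,"wy":0,"wz":0},{"x":0,"y":0,"z":2.5,"wx":0,"wy":0,"wz":0},{"x":0,"y":0,"z":2.5,"wx":0,"wy":0,"wz":0},{"x":0,"y":0,"z":0,"wx":0,"wy":0,"wz":0},{"x":0,"y":0,"z":0,"wx":0,"wy":0,"wz":0},{"x":0,"y":0,"z":0,"wx":0,"wy":0,"wz":0}]'
python3 - <<'E'
from h import *
f=grab('wrist','w3')
E
```

```text
t: 3.58
tool_pos: [505.5, 103.8, 82.5]
tool_rot: [2.206, 2.235, 0.002]
ft_force: [0.6, 0.2, 1.0]
width: 85.5
gripper_force: 0.0
```

View pics/w3.png

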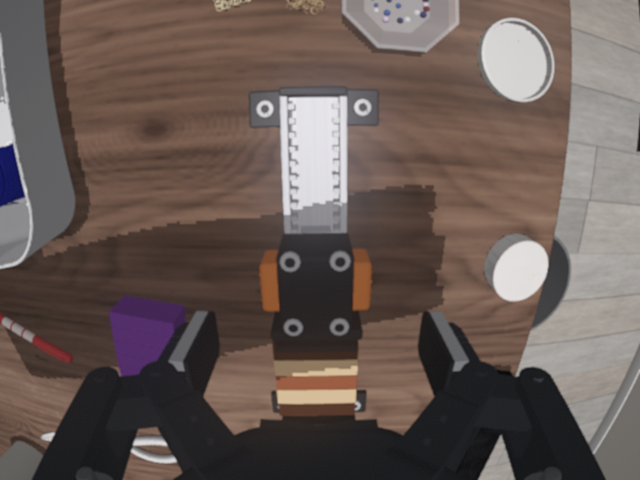

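Close view: buttons at (269,281) and (362,280), centred between the fingers, nothing in the fingers' way.

```bash
python3 - <<'E'
from h import *
for u,v in((269,281),(362,280),(270,250),(362,250),(269,310),(362,308)):print(on('w3',u,v,54))
E
python3 -m jog '[{"x":0,"y":0,"z":1.5,"wx":0,"wy":0,"wz":0},{"x":0,"y":0,"z":1.5,"wx":0,"wy":0,"wz":0},{"x":0,"y":0,"z":1.5,"wx":0,"wy":0,"wz":0},{"x":0,"y":0,"z":1.5,"wx":0,"wy":0,"wz":0},{"x":0,"y":0,"z":0,"wx":0,"wy":0,"wz":0},{"x":0,"y":0,"z":0,"wx":0,"wy":0,"wz":0}]'
```

```text
[480.8 106.2  54. ]
[528.4 107.4  54. ]
[481.9 123.2  54. ]
[527.5 123.8  54. ]
[480.1  89.   54. ]
[529.4  90.9  54. ]
t: 4.13
tool_pos: [505.1, 104.6, 22.3]
tool_rot: [2.205, 2.237, 0.001]
ft_force: [1.0, -0.7, -0.0]
width: 85.6
gripper_force: 0.0
```

```bash
python3 -m jog '[{"x":0.1,"y":0,"z":0,"wx":0,"wy":0,"wz":0},{"x":0,"y":0,"z":0,"wx":0,"wy":0,"wz":0},{"x":0,"y":0,"z":0,"wx":0,"wy":0,"wz":0},{"x":0,"y":0,"z":0,"wx":0,"wy":0,"wz":0},{"x":0,"y":0,"z":0,"wx":0,"wy":0,"wz":0},{"x":0,"y":0,"z":0,"wx":0,"wy":0,"wz":0},{"x":0,"y":0,"z":0,"wx":0,"wy":0,"wz":0},{"x":0,"y":0,"z":0,"wx":0,"wy":0,"wz":0},{"x":0,"y":0,"z":0,"wx":0,"wy":0,"wz":0},{"x":0,"y":0,"z":0,"wx":0,"wy":0,"wz":0}]' 1
```

```text
t: 4.97
tool_pos: [504.1, 106.7, 23.3]
tool_rot: [-2.202, -2.239, -0.003]
ft_force: [-6.2, 2.5, 14.5]
width: 37.3
gripper_force: 59.4
```

```bash
python3 -m jog '[{"x":0.3,"y":0,"z":0,"wx":0,"wy":0,"wz":0},{"x":0.3,"y":0,"z":0,"wx":0,"wy":0,"wz":0},{"x":0,"y":0,"z":0,"wx":0,"wy":0,"wz":0}]'
python3 - <<'E'
from h import *
grab('side','s4');f=grab('wrist','w4')
a=cv2.imread('pics/s4.png')[240:370,260:400]
cv2.imwrite('pics/c4.png',np.hstack([cv2.resize(a,(440,409)),f[70:479,150:510]]))
E
```

```text
t: 5.22
tool_pos: [503.9, 111.9, 23.3]
tool_rot: [-2.203, -2.239, -0.001]
ft_force: [-5.3, -0.9, 14.6]
width: 37.3
gripper_force: 59.5
```

View pics/c4.png

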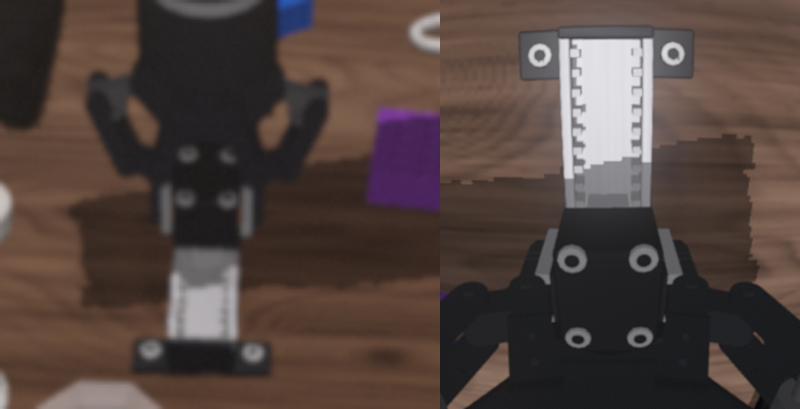

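The pads are on both buttons. The jaw moved about 5 mm with low force, so it is released. Sliding on.

```bash
python3 -m jog '[{"x":0.5,"y":0,"z":0,"wx":0,"wy":0,"wz":0},{"x":0.5,"y":0,"z":0,"wx":0,"wy":0,"wz":0},{"x":0.5,"y":0,"z":0,"wx":0,"wy":0,"wz":0},{"x":0.5,"y":0,"z":0,"wx":0,"wy":0,"wz":0},{"x":0.5,"y":0,"z":0,"wx":0,"wy":0,"wz":0},{"x":0.5,"y":0,"z":0,"wx":0,"wy":0,"wz":0},{"x":0.5,"y":0,"z":0,"wx":0,"wy":0,"wz":0},{"x":0.5,"y":0,"z":0,"wx":0,"wy":0,"wz":0},{"x":0.2,"y":0,"z":0,"wx":0,"wy":0,"wz":0},{"x":0,"y":0,"z":0,"wx":0,"wy":0,"wz":0},{"x":0,"y":0,"z":0,"wx":0,"wy":0,"wz":0},{"x":0,"y":0,"z":0,"wx":0,"wy":0,"wz":0},{"x":0,"y":0,"z":0,"wx":0,"wy":0,"wz":0}]'
```

```text
t: 6.4
tool_pos: [502.8, 154.2, 23.3]
tool_rot: [-2.202, -2.239, -0.001]
ft_force: [-6.7, 0.2, 14.6]
width: 37.1
gripper_force: 59.6
```

```bash
python3 -m jog '[{"x":0,"y":0,"z":0,"wx":0,"wy":0,"wz":0},{"x":0,"y":0,"z":0,"wx":0,"wy":0,"wz":0},{"x":0,"y":0,"z":0,"wx":0,"wy":0,"wz":0},{"x":0,"y":0,"z":0,"wx":0,"wy":0,"wz":0},{"x":0,"y":0,"z":0,"wx":0,"wy":0,"wz":0},{"x":0,"y":0,"z":0,"wx":0,"wy":0,"wz":0},{"x":0,"y":0,"z":0,"wx":0,"wy":0,"wz":0},{"x":0,"y":0,"z":-2.5,"wx":0,"wy":0,"wz":0},{"x":0,"y":0,"z":-2.5,"wx":0,"wy":0,"wz":0},{"x":0,"y":0,"z":-2.5,"wx":0,"wy":0,"wz":0},{"x":0,"y":0,"z":-2.5,"wx":0,"wy":0,"wz":0},{"x":0,"y":0,"z":-1,"wx":0,"wy":0,"wz":0},{"x":-2.5,"y":0,"z":0,"wx":0,"wy":0,"wz":0},{"x":-2.5,"y":0,"z":0,"wx":0,"wy":0,"wz":0},{"x":-2,"y":0,"z":0,"wx":0,"wy":0,"wz":0},{"x":0,"y":0,"z":0,"wx":0,"wy":0,"wz":0},{"x":0,"y":0,"z":0,"wx":0,"wy":0,"wz":0},{"x":0,"y":0,"z":0,"wx":0,"wy":0,"wz":0}]' 0
python3 - <<'E'
from h import *
grab('wrist','w5')
E
```

```text
t: 7.9
tool_pos: [504.7, 83.9, 130.9]
tool_rot: [-2.205, -2.237, 0.0]
ft_force: [0.7, -0.2, 0.1]
width: 85.0
gripper_force: 0.0
```

View pics/w5.png

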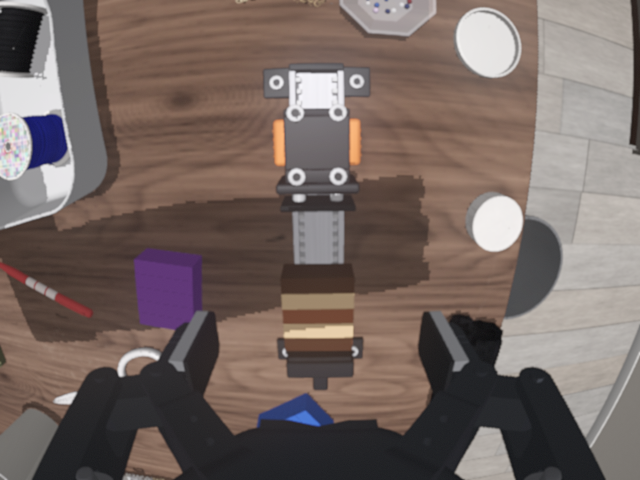

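The jaw is back at (317,143) and stays open. The blank is still in place, red centre strip at (318,317).

Run:
```python
from h import *
for u,v in((318,317),(282,317),(354,317),(318,292),(318,340),(318,353)):print(on('w5',u,v,48))
```

```text
[505.7  32.8  48. ]
[480.3  32.2  48. ]
[531.1  33.   48. ]
[505.5  52.7  48. ]
[506.   13.1  48. ]
[506.2   1.2  48. ]
```

```bash
python3 -m jog '[{"x":-2.5,"y":0.1,"z":0,"wx":0,"wy":0,"wz":0},{"x":-2.6,"y":0,"z":0,"wx":0,"wy":0,"wz":0},{"x":0,"y":0,"z":2.5,"wx":0,"wy":0,"wz":0},{"x":0,"y":0,"z":2.5,"wx":0,"wy":0,"wz":0},{"x":0,"y":0,"z":2.5,"wx":0,"wy":0,"wz":0},{"x":0,"y":0,"z":2.2,"wx":0,"wy":0,"wz":0},{"x":0,"y":0,"z":1,"wx":0,"wy":0,"wz":0},{"x":0,"y":0,"z":1,"wx":0,"wy":0,"wz":0},{"x":0,"y":0,"z":0,"wx":0,"wy":0,"wz":0},{"x":0,"y":0,"z":0,"wx":0,"wy":0,"wz":0},{"x":0,"y":0,"z":0,"wx":0,"wy":0,"wz":0}]'
python3 -m jog '[{"x":0,"y":0,"z":0,"wx":0,"wy":0,"wz":0},{"x":0,"y":0,"z":0,"wx":0,"wy":0,"wz":0},{"x":0,"y":0,"z":0,"wx":0,"wy":0,"wz":0},{"x":0,"y":0,"z":0,"wx":0,"wy":0,"wz":0},{"x":0,"y":0,"z":0,"wx":0,"wy":0,"wz":0},{"x":0,"y":0,"z":0,"wx":0,"wy":0,"wz":0},{"x":0,"y":0,"z":0,"wx":0,"wy":0,"wz":0},{"x":0,"y":0,"z":0,"wx":0,"wy":0,"wz":0},{"x":0,"y":0,"z":0,"wx":0,"wy":0,"wz":0},{"x":0,"y":0,"z":0,"wx":0,"wy":0,"wz":0}]' 1
```

```text
t: 8.87
tool_pos: [507.1, 33.2, 14.7]
tool_rot: [2.204, 2.239, 0.001]
ft_force: [-0.1, 0.2, 0.6]
width: 85.5
gripper_force: 0.0
t: 9.7
tool_pos: [507.3, 32.8, 15.2]
tool_rot: [2.204, 2.237, 0.002]
ft_force: [-0.4, 0.1, 5.2]
width: 49.0
gripper_force: 62.4
```

Gripped at 49 mm. Lifting and carrying to the board face at about (444,-301).

```bash
python3 -m jog '[{"x":0,"y":0,"z":-0.5,"wx":0,"wy":0,"wz":0},{"x":0,"y":0,"z":-1,"wx":0,"wy":0,"wz":0},{"x":0,"y":0,"z":-1.5,"wx":0,"wy":0,"wz":0},{"x":0,"y":0,"z":-2,"wx":0,"wy":0,"wz":0},{"x":0,"y":0,"z":-2,"wx":0,"wy":0,"wz":0},{"x":0,"y":0,"z":-2,"wx":0,"wy":0,"wz":0},{"x":0,"y":0,"z":-1,"wx":0,"wy":0,"wz":0},{"x":0,"y":0,"z":0,"wx":0,"wy":0,"wz":0},{"x":0,"y":0,"z":0,"wx":0,"wy":0,"wz":0}]'
python3 -m jog '[{"x":-1.4,"y":-0.3,"z":0,"wx":0,"wy":0,"wz":0},{"x":-2.5,"y":-0.5,"z":0,"wx":0,"wy":0,"wz":0},{"x":-2.5,"y":-0.5,"z":0,"wx":0,"wy":0,"wz":0},{"x":-2.5,"y":-0.5,"z":0,"wx":0,"wy":0,"wz":0},{"x":-2.5,"y":-0.5,"z":0,"wx":0,"wy":0,"wz":0},{"x":-2.5,"y":-0.5,"z":0,"wx":0,"wy":0,"wz":0},{"x":-2.5,"y":-0.5,"z":0,"wx":0,"wy":0,"wz":0},{"x":-2.5,"y":-0.5,"z":0,"wx":0,"wy":0,"wz":0},{"x":-2.5,"y":-0.5,"z":0,"wx":0,"wy":0,"wz":0},{"x":-2.5,"y":-0.5,"z":0,"wx":0,"wy":0,"wz":0},{"x":-2.5,"y":-0.5,"z":0,"wx":0,"wy":0,"wz":0},{"x":-2.5,"y":-0.5,"z":0,"wx":0,"wy":0,"wz":0},{"x":-2.5,"y":-0.5,"z":0,"wx":0,"wy":0,"wz":0},{"x":-2,"y":-0.5,"z":0,"wx":0,"wy":0,"wz":0},{"x":-1,"y":-0.2,"z":0,"wx":0,"wy":0,"wz":0},{"x":0,"y":0,"z":0,"wx":0,"wy":0,"wz":0},{"x":0,"y":0,"z":0,"wx":0,"wy":0,"wz":0},{"x":0,"y":0,"z":0,"wx":0,"wy":0,"wz":0}]'
python3 - <<'E'
from h import *
a=grab('top','t6');f=grab('wrist','w6')
cv2.imwrite('pics/c6.png',np.hstack([cv2.resize(a[150:350,160:540],(456,240)),cv2.resize(f,(320,240))]))
E
```

```text
t: 10.45
tool_pos: [506.9, 32.6, 114.7]
tool_rot: [2.205, 2.237, 0.001]
ft_force: [0.4, -0.3, -0.1]
width: 49.3
gripper_force: 62.1
t: 11.95
tool_pos: [441.3, -311.0, 113.7]
tool_rot: [-2.203, -2.237, -0.001]
ft_force: [0.5, -0.4, -0.3]
width: 49.2
gripper_force: 62.1
```

View pics/c6.png

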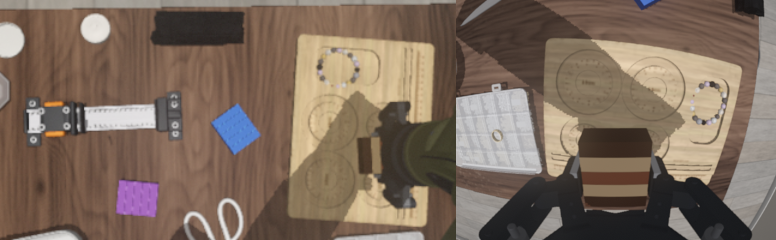

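The blank is held level over the bare face, with the clamp empty and open. Lowering.

```bash
python3 -m jog '[{"x":0.5,"y":0,"z":1,"wx":0,"wy":0,"wz":0},{"x":0.5,"y":0,"z":2,"wx":0,"wy":0,"wz":0},{"x":0,"y":0,"z":2,"wx":0,"wy":0,"wz":0},{"x":0,"y":0,"z":2,"wx":0,"wy":0,"wz":0},{"x":0,"y":0,"z":2,"wx":0,"wy":0,"wz":0},{"x":0,"y":0,"z":0.7,"wx":0,"wy":0,"wz":0},{"x":0,"y":0,"z":0,"wx":0,"wy":0,"wz":0},{"x":0,"y":0,"z":0,"wx":0,"wy":0,"wz":0},{"x":0,"y":0,"z":0,"wx":0,"wy":0,"wz":0}]'
python3 -m jog '[{"x":0,"y":0,"z":0.2,"wx":0,"wy":0,"wz":0},{"x":0,"y":0,"z":0.2,"wx":0,"wy":0,"wz":0},{"x":0,"y":0,"z":0,"wx":0,"wy":0,"wz":0},{"x":0,"y":0,"z":0,"wx":0,"wy":0,"wz":0}]'
```

```text
t: 12.8
tool_pos: [442.6, -302.7, 18.5]
tool_rot: [2.203, 2.237, 0.001]
ft_force: [-0.2, 0.1, 0.0]
width: 49.0
gripper_force: 62.1
t: 13.13
tool_pos: [442.0, -302.7, 13.8]
tool_rot: [2.204, 2.237, 0.001]
ft_force: [0.7, -0.1, 1.3]
width: 49.4
gripper_force: 63.0
```

```bash
python3 -m jog '[{"x":0,"y":0,"z":0.15,"wx":0,"wy":0,"wz":0},{"x":0,"y":0,"z":0,"wx":0,"wy":0,"wz":0},{"x":0,"y":0,"z":0,"wx":0,"wy":0,"wz":0}]'
python3 -m jog '[{"x":0,"y":0,"z":0.15,"wx":0,"wy":0,"wz":0},{"x":0,"y":0,"z":0,"wx":0,"wy":0,"wz":0},{"x":0,"y":0,"z":0,"wx":0,"wy":0,"wz":0}]'
```

```text
t: 13.38
tool_pos: [442.1, -302.8, 13.7]
tool_rot: [2.204, 2.236, 0.001]
ft_force: [-2.1, 2.0, 12.2]
width: 49.0
gripper_force: 69.2
t: 13.63
tool_pos: [442.1, -302.8, 13.6]
tool_rot: [2.203, 2.236, 0.001]
ft_force: [-3.7, 3.4, 23.9]
width: 49.6
gripper_force: 75.6
```

Contact made. I back off a little, release, then rise.

```bash
python3 -m jog '[{"x":0,"y":0,"z":-0.25,"wx":0,"wy":0,"wz":0},{"x":0,"y":0,"z":0,"wx":0,"wy":0,"wz":0}]'
python3 -m jog '[{"x":0,"y":0,"z":0,"wx":0,"wy":0,"wz":0},{"x":0,"y":0,"z":0,"wx":0,"wy":0,"wz":0},{"x":0,"y":0,"z":0,"wx":0,"wy":0,"wz":0},{"x":0,"y":0,"z":0,"wx":0,"wy":0,"wz":0},{"x":0,"y":0,"z":0,"wx":0,"wy":0,"wz":0},{"x":0,"y":0,"z":0,"wx":0,"wy":0,"wz":0},{"x":0,"y":0,"z":0,"wx":0,"wy":0,"wz":0},{"x":0,"y":0,"z":0,"wx":0,"wy":0,"wz":0},{"x":0,"y":0,"z":-1,"wx":0,"wy":0,"wz":0},{"x":0,"y":0,"z":-2,"wx":0,"wy":0,"wz":0},{"x":0,"y":0,"z":-2.5,"wx":0,"wy":0,"wz":0},{"x":0,"y":0,"z":-2.5,"wx":0,"wy":0,"wz":0},{"x":0,"y":0,"z":-2.5,"wx":0,"wy":0,"wz":0},{"x":-2,"y":0,"z":-2,"wx":0,"wy":0,"wz":0},{"x":-2,"y":0,"z":0,"wx":0,"wy":0,"wz":0},{"x":-2,"y":0,"z":0,"wx":0,"wy":0,"wz":0},{"x":0,"y":0,"z":0,"wx":0,"wy":0,"wz":0},{"x":0,"y":0,"z":0,"wx":0,"wy":0,"wz":0},{"x":0,"y":0,"z":0,"wx":0,"wy":0,"wz":0}]' 0
python3 - <<'E'
from h import *
a=grab('top','t7');f=grab('wrist','w7')
cv2.imwrite('pics/c7.png',np.hstack([cv2.resize(a[150:350,160:540],(400,210)),cv2.resize(f,(400,300))[:210]]))
E
```

```text
t: 13.8
tool_pos: [442.0, -302.8, 13.8]
tool_rot: [2.204, 2.236, 0.0]
ft_force: [-0.1, -0.1, -0.2]
width: 48.9
gripper_force: 62.2
t: 15.38
tool_pos: [441.9, -361.7, 137.9]
tool_rot: [-2.204, -2.237, -0.001]
ft_force: [0.3, -0.2, -1.1]
width: 85.9
gripper_force: 0.0
```

View pics/c7.png

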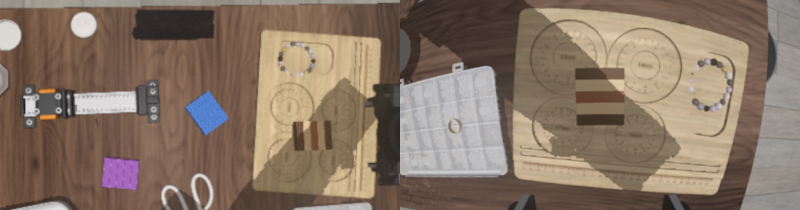

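The blank lies flat on the bare face (left view (313,135), right view (600,97)), the jaw is open, the bystanders are in place and the gripper is clear.

```bash
python3 -c "
from cell import r
print(r.close_job())"
```

```text
the job is handed in; nothing more can be done
None
```

I slid the jaw back about 47 mm with both buttons squeezed and left it open. The blank now lies flat, same face up, on the bare part of the bead board, and nothing else looked disturbed; the job is handed in at about 15.5 s, but no verdict was returned.

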